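Top up the biscuit feeder past its sprung flap

TASK

Top up the sandwiching machine: take the plain chocolate biscuit from the board, bring it to the feeder's infeed and push it end first through the yellow sprung flap, holding the flap open with it, until you feel it press firmly against the row of biscuits already inside. Push gently, because a biscuit pushed too hard cracks (keep well under 14 N). Then lift the fingers out so that the flap springs shut behind the biscuit, and leave the jam biscuit, the round cutter and the piping nozzle where they are.

Things in the scene. Friction and masses are not known exactly. Their poses are not given: they have to be found in the camera images.
- feeder: Fixed biscuit infeed of a bench sandwiching machine. Origin on the table under the closed flap, in the middle of the feed channel; x = feed direction, from the open infeed into the machine; z up. Its flat steel plate (top at z 30 mm, 112 mm wide) runs from x -104 mm. The white machine head, 124 mm high with a steel hopper to z 208, begins at x 212 mm.
- infeed (a point): Point on top of the open plate (feeder x -55, y 0, z 30 mm) where a biscuit can be laid, its length along feeder x; from x -104 to -32 mm nothing stands beside it. Axes as the feeder's. From x -32 to 0 two steel guides, 24 mm high, narrow from 71 mm to 46 mm apart.
- mouth (a point): Mouth of the channel, on its floor under the closed flap (feeder x 0, y 0, z 30 mm); axes as the feeder's. From here two side walls, 24 mm high, inner faces at y +-23 mm, run in; slippery white strips narrow this to +-19 between x 46 and 76 mm. Up to x 96 mm the channel is open above, so closed fingertips can travel in it behind the biscuit, best on the middle line, and be lifted out: a 9 mm lip tops the -y wall from x 26 mm on.
- tunnel (a point): Start of the covered tunnel, on the channel floor (feeder x 97, y 0, z 30 mm); cover top 24 mm above it, two black thumbscrews 8 mm higher. Inside lies a row of biscuits; its near end is 24 to 60 mm beyond this point, different each time and not measured. It gives like a spring, 3.5 N per mm over 14 mm. A biscuit is home when it bears on the row with more than 4 N (6 to 8 N is right).
- flap (a joint): Angle of the yellow spring-return flap, rad: 0 shut across the channel, 1.5 open, folded along the +y wall. Upright plate, z 32 to 53 mm; its free edge, a white roller 43 mm from the hinge, swings inward (+x) only. Spring: 0.5 N at the free edge when shut, 1.6 N when open; a biscuit needs a push of up to about 4 N to pass. It drives a biscuit that is let go half-way back out.
- flap_hinge (a point): Foot of the flap's upright hinge (feeder x 0, y +24.5, z 30 mm); its post ends at z 67 mm. The flap can shut behind a biscuit whose tail is past feeder x 44 mm (its middle past x 79 mm), once the fingers are lifted out; it can also shut behind fingers that stand deep in the channel, so take them out upwards, not backwards.
- biscuit: Plain dark chocolate biscuit half, an oval bar 33 mm wide (x) by 69 mm long (y) by 11 mm thick, 22 g, lying flat on the board; origin in the middle of its underside, y along its length, z up. Grasp across its 33 mm width.
- board: Fixed wooden board 200 x 105 x 12 mm on the table, origin under its middle, x along its length; both biscuits lie on it, about 100 mm apart.
- jam_biscuit: The other biscuit half on the board, 38 x 70 mm, topped with red piped jam, 19 mm high; origin in the middle of its underside. To be left alone.
- ring_cutter: Round steel cutter, 64 mm across, 35 mm high, standing on the table beyond the infeed; origin under its middle. To be left alone.
- piping_nozzle: Steel piping nozzle, a cone 39 mm across and 50 mm high, standing on the table beyond the feed channel; origin under its middle. To be left alone.

How it is judged:
On the way, in this order (a step that is already met when the one before it is completed fails the run):
1. the biscuit goes in through the mouth and holds the flap open (value of joint flap above 0.5 rad and x of biscuit in the frame of feeder between -0.035 and 0.05 m and y of biscuit in the frame of feeder between -0.02 and 0.02 m and z of biscuit in the frame of feeder below 0.045 m), for 0.1 s.
2. the biscuit is past the flap and bears on the row inside with more than 4 N (x of biscuit in the frame of feeder above 0.079 m and contact force between biscuit and biscuit_row_c1 above 4 N and y of biscuit in the frame of feeder between -0.012 and 0.012 m and z of biscuit in the frame of feeder below 0.038 m and angle between biscuit's own z axis and vertical below 0.15 rad), for 0.1 s.
At the end, for the whole second after the job is handed in: The biscuit lies flat and at rest in the channel (within 12 mm of its middle line, tilt under 0.15 rad), its middle more than 79 mm past the flap, and the flap is shut behind it (under 0.1 rad) (x of biscuit in the frame of feeder above 0.079 m and y of biscuit in the frame of feeder between -0.012 and 0.012 m and z of biscuit in the frame of feeder below 0.038 m and angle between biscuit's own z axis and vertical below 0.15 rad and value of joint flap below 0.1 rad and linear speed of biscuit below 0.02 m/s); the robot touches nothing.
It fails at once if the biscuit is pushed against the row with more than 14 N (it would crack) (contact force between biscuit and biscuit_row_c1 above 14 N).
It fails at once if the jam biscuit is moved more than 20 mm (distance of jam_biscuit from where it was at the start of the episode above 0.02 m).
It fails at once if the cutter or the nozzle is moved more than 30 mm (distance of any of ring_cutter, piping_nozzle from where it was at the start of the episode above 0.03 m).
It also fails if it takes over 58 s, if anything falls off the work surface, if the arm or the gripper's body presses on something with over 40 N, if the wrist force passes 120 N, or if a joint passes its speed limit or range.

ROBOT

A 6-joint arm with a two-finger parallel gripper is mounted at the origin on the work surface; the furniture and walls round the work are solid. World frame = base frame: x ahead of the robot, y to its left, z up, the work surface at z = 0. Lengths are in m, angles in rad, forces in N, time in s.
With the tool pointing down it reaches from about 0.35 to 0.775 m from the base axis. Payload 7.3 kg.
Tool frame: the origin (TCP) lies midway between the tips of the shut fingers; the grasp point (between the pads) lies 19 mm behind it; z points along the fingers, y is the line along which they close (so a half turn about z gives the same grasp; the last joint's range is limited). The gripper opens to 92 mm and grips with 3 to 60 N. Pads are 19 mm wide; open, the fingers measure 130 mm over their backs; the gripper's body (75 mm by 190 mm) begins 47 mm behind the grasp point.
Start: joints at [-1.467, 0.342, 1.524, -0, 1.275, -0.146], TCP at [0.13, -0.509, 0.227] pointing down, gripper open.
Joint ranges: [-2.53, 2.53], [-0.77, 2.02], [0.04, 2.7], [-1, 4.14], [0.28, 2.66], [-3.11, 3.11]. Speed limits (rad/s): [2.57, 2.57, 3.14, 3.14, 3.14, 3.14].

INTERFACE

Orientations are given as [roll, pitch, yaw] about the fixed x, y, z axes, in that order (R = Rz(yaw) Ry(pitch) Rx(roll)).
In Python, from cell import monitor, vision, workorder gives the robot as it stands.
- The arm moves only by the tool move_arm, never from a script. Its argument "rows" is a list of rows, each a list of 5 numbers: the shift along the world's x, y, z in mm, then the turn about the world's z in rad, then the closure, from -1 (fully open) to 1 (shut). A call has 1 to 12 rows; each row shifts and turns the commanded pose from where the row before left it; what a row does not reach is not made up. A row lasts 1/10 s, in which the tool goes at most 50 mm and 8.59 degrees, less where a joint would pass 70% of its speed; a pose out of reach is approached as far as the arm can. A call is refused whole if a number of a shift passes 50 or a number of a turn 0.15, either way. A call with a gripper value outside its range is refused whole. The fingers move at their own pace and stop on an object; "newtons" is the grip in N (left out, the last holds). Time passes only in rows, so rows that do not move let the fingers close. It gives the time, the measured TCP pose, the force, the opening and the grip force at its end, in the units of the state.
- monitor.observe(): the state, without advancing time (a new reading comes with each control period).
- vision.read_camera(name): name is "scene" or "top" or "wrist"; returns the picture (400x640x3 uint8, red, green, blue); there is no depth.
- vision.get_calibration(name): a dict with "K" (3x3 intrinsics, pixels), "T" (4x4, takes a point from camera to world coordinates); the wrist camera has in their place "mount" (4x4, takes a point from camera to tool coordinates, whose origin is the TCP and whose axes are the flange's). Camera axes: x right, y up, looking along -z (the intrinsics and any distortion apply to the point x, -y, -z); pixel columns grow to the right and rows downward; lengths in m; the calibration is good to about 2 mm. A picture is of the moment at which its call begins: read the wrist's pose just before it. get_calibration takes no time and is no camera call.
- workorder.hand_in(): hands the job in; it is judged then, once.
The state is a dict: "time": time; "qpos": joint angles; "qvel": joint speeds; "joint_efforts": joint torques, N m; "tool_pos": TCP position; "tool_rot": TCP orientation; "contact_force": force on the tool from outside, world axes, zero at the start; "torque": the same for the moment, N m; "opening": finger opening in m; "grip_force": force on a finger pad.
Only numpy, scipy, OpenCV 4.12 (cv2) and the standard library are available. Lean on these libraries where they do the work, as an engineer would, in place of code of your own. Each camera call takes 0.05 s, during which the arm holds its last target. There are 200 camera calls.

## Working session

There is one attempt and no reset: what is moved stays moved. The work goes in short steps, Python scripts to look and compute and a tool call to move; the robot and the scene stay as the last step left them, time stands still between calls to the robot, and variables do not carry over. Pictures are saved under pics/ and viewed, at most 10 in all, crops included, and the job is handed in when it is done.

Besides the shell and the picture viewer there is one more tool, called after ">>>" as name([rows], argument=value, ...), one row to a line, values as JSON. move_arm: Moves the arm, as the interface text tells. Its arguments: {"type":"object","properties":{"rows":{"type":"array","items":{"type":"array","items":{"type":"number"}}},"newtons":{"type":"number"}},"required":["rows"]}

```bash
mkdir -p pics; ls; cat > h.py <<'E'
import numpy as np, cv2
from cell import monitor, vision, workorder
def snap(n,f):
    p=vision.read_camera(n); cv2.imwrite('pics/'+f,p[:,:,::-1]); return p
def ray(n,px,T=None):
    c=vision.get_calibration(n); K=np.array(c['K']); T=np.array(c['T']) if T is None else T
    d=np.linalg.inv(K)@[px[0],px[1],1]; d=np.array([d[0],-d[1],-d[2]])
    d=T[:3,:3]@d; return T[:3,3],d/np.linalg.norm(d)
def atz(n,px,z,T=None):
    o,d=ray(n,px,T); return o+d*(z-o[2])/d[2]
def tri(a,b):
    (o,d),(p,e)=a,b
    s=np.linalg.lstsq(np.stack([d,-e],1),p-o,rcond=None)[0]
    A,B=o+d*s[0],p+e*s[1]; return (A+B)/2,np.linalg.norm(A-B)
E
python3 - <<'E'
from h import *
a=snap('scene','scene.png');b=snap('top','top.png')
for n in('scene','top','wrist'):print(n,vision.get_calibration(n))
print(monitor.observe())
E
```

```text
pics
scene {'K': array([[442.60486218,   0.        , 319.03903281],
       [  0.        , 442.60486218, 206.58317514],
       [  0.        ,   0.        ,   1.        ]]), 'T': array([[-9.05702239e-01,  2.22405490e-01, -3.60886758e-01,
         1.55062856e-01],
       [-4.23914328e-01, -4.75799006e-01,  7.70656829e-01,
         5.04718084e-01],
       [-3.11251262e-04,  8.50970683e-01,  5.25213099e-01,
         4.93339158e-01],
       [ 0.00000000e+00,  0.00000000e+00,  0.00000000e+00,
         1.00000000e+00]])}
top {'K': array([[392.60683408,   0.        , 321.17411932],
       [  0.        , 392.60683408, 197.99680038],
       [  0.        ,   0.        ,   1.        ]]), 'T': array([[-0.02301292,  0.99811932, -0.0568175 ,  0.43240464],
       [-0.9995556 , -0.02404873, -0.01761436, -0.17012489],
       [-0.01894763,  0.05638689,  0.99822919,  0.92186875],
       [ 0.        ,  0.        ,  0.        ,  1.        ]])}
wrist {'K': array([[285.60164608,   0.        , 320.64497979],
       [  0.        , 285.60164608, 200.65247194],
       [  0.        ,   0.        ,   1.        ]])
[... 335 characters left out ...]
.00000000e+00]])}
{'time': 0.1, 'qpos': array([-1.46705508e+00,  3.42667016e-01,  1.52490285e+00, -8.63085771e-06,
        1.27538765e+00, -1.46005414e-01]), 'qvel': array([-0.00023852, -0.00174408, -0.0005577 , -0.00105736, -0.00079367,
        0.000712  ]), 'joint_efforts': array([ 9.82642814e-04, -4.32003880e+01, -2.44694638e+01,  7.19205779e-02,
        5.26048732e-02, -4.66094934e-05]), 'tool_pos': array([ 0.12973769, -0.50835473,  0.22611371]), 'tool_rot': array([-3.14024111e+00, -1.90403877e-04,  2.49749050e-01]), 'contact_force': array([-0.18631767, -0.29568851, -0.18911599]), 'torque': array([ 0.02304733, -0.0607515 , -0.01402946]), 'grip_force': 0.0, 'opening': 0.09158377881458606}
```

View pics/scene.png

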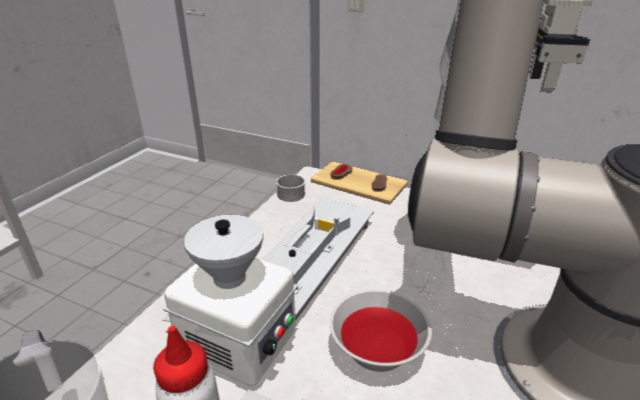

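View pics/top.png

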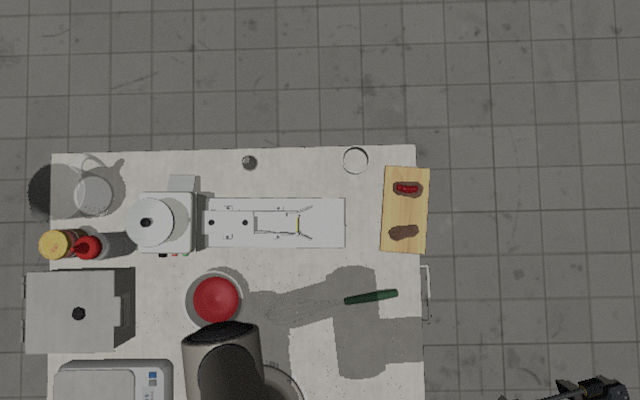

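The scene shows the feeder running away from the robot's right to its left. In the top view the plain biscuit is at about (404,232), the jam one at (407,188), the flap at (299,226) and the infeed's plate end at x=344. Next I'll enlarge both views.

```bash
python3 - <<'E'
import cv2
a=cv2.imread('pics/top.png')[150:260,195:435]; b=cv2.imread('pics/scene.png')[155:265,255:415]
cv2.imwrite('pics/c1.png',cv2.resize(a,None,fx=3.3333,fy=3.3333,interpolation=cv2.INTER_CUBIC))
cv2.imwrite('pics/c2.png',cv2.resize(b,None,fx=5,fy=5,interpolation=cv2.INTER_CUBIC))
E
```

```text
(no output)
```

View pics/c1.png

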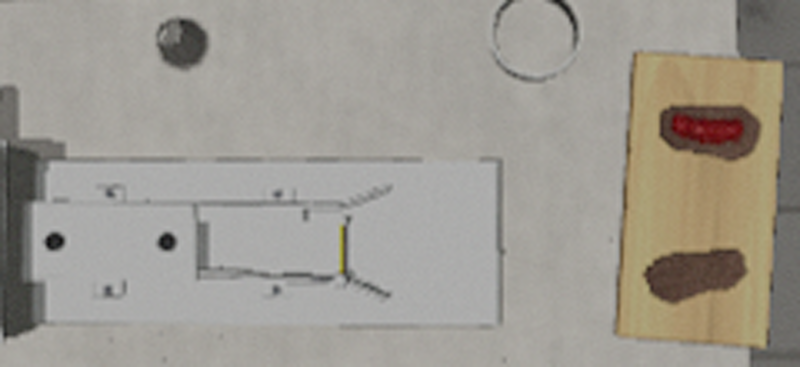

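View pics/c2.png

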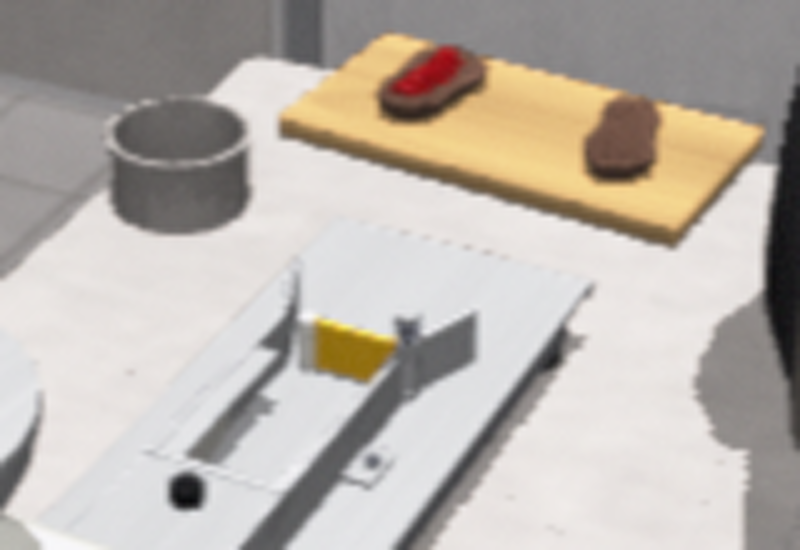

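Crops: plate infeed corners are at top-crop (501,158)/(501,326), matching scene-crop (340,222)/(593,288). The plain biscuit's ends are at top-crop (645,280)/(747,265), centre (696,274), matching scene-crop centre (622,140). The flap is the yellow line at top-crop x≈344, y 225–275, and the near thumbscrew is at (167,241), matching scene-crop (187,488).

```bash
python3 - <<'E'
from h import *
t=lambda u,v:(195+(u+.5)/3.33333-.5,150+(v+.5)/3.33333-.5)
s=lambda u,v:(255+(u+.5)/5-.5,155+(v+.5)/5-.5)
np.set_printoptions(precision=4,suppress=True)
for n,a,b in [('pl+x',(501,158),(340,222)),('pl-x',(501,326),(593,288)),('screw',(167,241),(187,488)),('bis',(696,274),(622,140)),('board-',(618,334),(673,244)),('board+',(634,52),(283,122)),('hinge',(345,272),(407,322))]:
    print(n,*tri(ray('top',t(*a)),ray('scene',s(*b))))
print('plate L',atz('top',t(47,158),.03),atz('top',t(42,325),.03),'R',atz('top',t(501,158),.03),atz('top',t(501,326),.03))
print('screws',atz('top',t(55,241),.062),atz('top',t(167,241),.062))
print('flap',atz('top',t(344,226),.053),atz('top',t(344,275),.053))
img=cv2.imread('pics/top.png'); hsv=img.astype(int)
m=((img[:,:,2]<125)&(img[:,:,2]>img[:,:,0]+12)).astype('uint8'); m[:217]=0;m[247:]=0;m[:,:384]=0;m[:,424:]=0
print(m.sum()); 
c=np.argwhere(m)[:,::-1]; print(c.min(0),c.max(0),c.mean(0))
P=np.array([atz('top',p,.021)[:2] for p in c]);mu=P.mean(0);w,V=np.linalg.eigh(np.cov(P.T))
Q=(P-mu)@V; print(mu,np.ptp(Q,axis=0),V[:,1],(Q.max(0)+Q.min(0))/2)
E
```

```text
pl+x [ 0.4829 -0.2092  0.027 ] 0.002910628155257931
pl-x [ 0.37   -0.2055  0.0271] 0.00023001383091830136
screw [0.4326 0.0141 0.0611] 0.00032511695772830624
bis [ 0.4022 -0.3401  0.0194] 0.0007744790894310764
board- [ 0.3611 -0.2875  0.0045] 0.00018896882775273113
board+ [ 0.5556 -0.3046  0.0111] 0.0029611277942168893
hinge [ 0.4083 -0.1035  0.0612] 0.0031252559637285344
plate L [0.4915 0.1028 0.03  ] [0.3776 0.107  0.03  ] R [ 0.484  -0.2085  0.03  ] [ 0.3701 -0.2055  0.03  ]
screws [0.4345 0.0881 0.062 ] [0.4328 0.014  0.062 ]
flap [ 0.44   -0.1022  0.053 ] [ 0.4076 -0.1015  0.053 ]
349
[388 225] [418 240] [402.9284 231.7393]
[ 0.4022 -0.3387] [0.032  0.0679] [-0.1593  0.9872] [ 0.0004 -0.0005]
```

Measurements agree with the text: plate 114 mm wide, plate height 27 mm against 30, screw height 61 against 62, biscuit 32×68 mm. This puts the feeder origin at about (0.4295,-0.103) with feed direction (0.024,1). The biscuit is at (0.402,-0.339) with its long axis at 99.2°. I'll move above the biscuit with tool yaw 1.731.

>>> move_arm([
  [27, 17, -8, 0.148, -1],
  [27, 17, -8, 0.148, -1],
  [27, 17, -8, 0.148, -1],
  [27, 17, -8, 0.148, -1],
  [27, 17, -8, 0.148, -1],
  [27, 17, -8, 0.148, -1],
  [27, 17, -8, 0.148, -1],
  [27, 17, -8, 0.148, -1],
  [28, 17, -8, 0.148, -1],
  [28, 17, -8, 0.148, -1],
  [0, 0, 0, 0, -1],
  [0, 0, 0, 0, -1],
], newtons=8)

```text
time: 1.3
tool_pos: [0.4018, -0.3382, 0.1463]
tool_rot: [-3.141, -0.001, 1.73]
contact_force: [-0.0, -0.3, 0.7]
opening: 0.0921
grip_force: 0.0
```

```bash
cat >> h.py <<'E'
from scipy.spatial.transform import Rotation as R
def wT():
    s=monitor.observe(); T=np.eye(4); T[:3,:3]=R.from_euler('xyz',s['tool_rot']).as_matrix(); T[:3,3]=s['tool_pos']
    return T@np.array(vision.get_calibration('wrist')['mount']),s
E
python3 - <<'E'
from h import *
T,s=wT(); img=snap('wrist','w1.png'); np.save('T1.npy',T); print(s['tool_pos'],s['tool_rot'],s['contact_force'])
E
```

```text
[ 0.40179167 -0.33823004  0.14627723] [-3.14071315e+00 -8.37447042e-04  1.72975541e+00] [-0.01668262 -0.32706769  0.67357199]
```

View pics/w1.png

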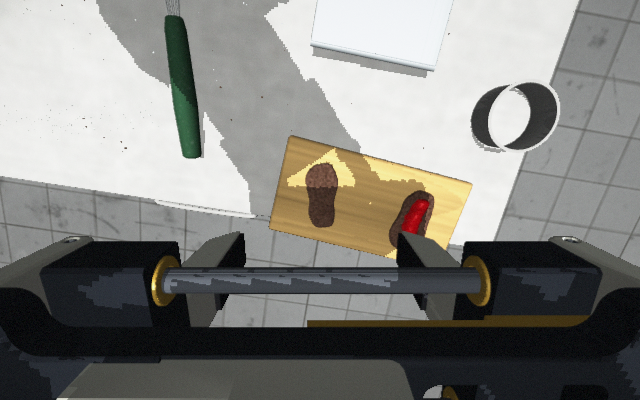

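The wrist view shows the plain biscuit centred between the fingers, ends at about (321,163) and (321,227), with the jam biscuit clear to the right. The plate's infeed edge runs from (312,44) to (436,67).

```bash
python3 - <<'E'
from h import *
np.set_printoptions(precision=4,suppress=True)
T=np.load('T1.npy')
f=lambda p,z:atz('wrist',p,z,T)
print(f((322,163),.021),f((320,227),.021),f((321,195),.023),f((312,44),.03),f((436,67),.03))
s=lambda u,v:(255+(u+.5)/5-.5,155+(v+.5)/5-.5)
t=lambda u,v:(195+(u+.5)/3.33333-.5,150+(v+.5)/3.33333-.5)
print(tri(ray('wrist',(321,195),T),ray('top',t(696,274))),tri(ray('wrist',(436,67),T),ray('top',t(501,158))),tri(ray('wrist',(312,44),T),ray('top',t(501,326))))
E
```

```text
[ 0.398  -0.3059  0.021 ] [ 0.4067 -0.3732  0.021 ] [ 0.4021 -0.338   0.023 ] [ 0.3729 -0.2047  0.03  ] [ 0.4829 -0.2054  0.03  ]
(array([ 0.4021, -0.3409,  0.0137]), np.float64(0.001158185326613384)) (array([ 0.4828, -0.2072,  0.0334]), np.float64(0.003017088381246858)) (array([ 0.3717, -0.2054,  0.0335]), np.float64(0.002717499036942926))
```

The wrist view agrees on both the biscuit and the plate edge. I'll descend now.

>>> move_arm([
  [0, -1, -30, 0, -1],
  [0, 0, -30, 0, -1],
  [0, 0, -30, 0, -1],
  [0, 0, -20, 0, -1],
  [0, 0, -12, 0, -1],
  [0, 0, -7, 0, -1],
  [0, 0, -2, 0, -1],
  [0, 0, 0, 0, -1],
])

```text
time: 2.15
tool_pos: [0.402, -0.3402, 0.0163]
tool_rot: [3.141, 0.001, 1.729]
contact_force: [0.7, 0.4, 0.6]
opening: 0.0919
grip_force: 0.0
```

>>> move_arm([
  [0, 0, 0, 0, 0.5],
  [0, 0, 0, 0, 0.7],
  [0, 0, 0, 0, 1],
  [0, 0, 0, 0, 1],
  [0, 0, 0, 0, 1],
  [0, 0, 0, 0, 1],
  [0, 0, 0, 0, 1],
  [0, 0, 0, 0, 1],
  [0, 0, 0, 0, 1],
  [0, 0, 0, 0, 1],
], newtons=8)

```text
time: 3.15
tool_pos: [0.4018, -0.3397, 0.0157]
tool_rot: [3.142, -0.0, 1.73]
contact_force: [-0.0, -0.4, -0.4]
opening: 0.0305
grip_force: 7.9
```

>>> move_arm([
  [0, 0, 15, 0, 1],
  [0, 0, 25, 0, 1],
  [3, 20, 10, -0.03, 1],
  [4, 30, 0, -0.03, 1],
  [5, 35, 0, -0.03, 1],
  [5, 35, 0, -0.03, 1],
  [5, 30, 0, -0.03, 1],
  [3, 20, 0, -0.03, 1],
  [1, 10, 0, 0, 1],
  [0, 0, 0, 0, 1],
  [0, 0, 0, 0, 1],
])

```text
time: 4.25
tool_pos: [0.428, -0.1604, 0.0658]
tool_rot: [3.141, 0.001, 1.55]
contact_force: [-0.2, -0.5, -0.2]
opening: 0.0305
grip_force: 8.0
```

```bash
python3 - <<'E'
from h import *
T,s=wT(); img=snap('wrist','w2.png'); np.save('T2.npy',T); print(s['tool_pos'],s['tool_rot'],s['contact_force'],s['opening'])
E
```

```text
[ 0.42799353 -0.16040045  0.06582226] [3.14111425e+00 5.11703605e-04 1.55049552e+00] [-0.16903361 -0.47443302 -0.22535478] 0.030518460751646895
```

View pics/w2.png

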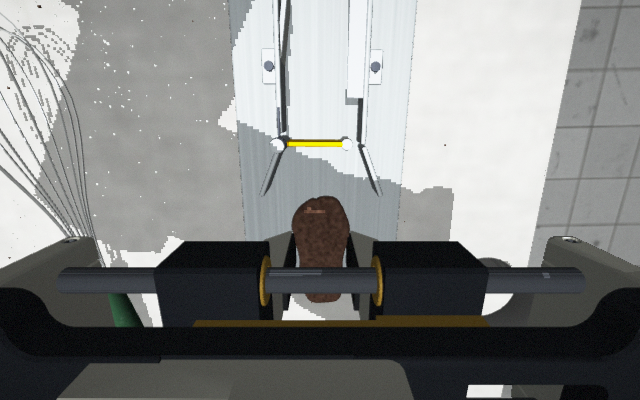

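Biscuit is in the grip and lined up with the channel. Hinge post is at (279,144), the flap's roller at (347,144), guide tips at (264,193)/(379,194), plate edges at rows 0/240: left 229/244, right 416/397.

```bash
python3 - <<'E'
from h import *
np.set_printoptions(precision=4,suppress=True)
T=np.load('T2.npy')
f=lambda p,z:atz('wrist',p,z,T)
print('hinge',f((279,144),.067),'roller',f((347,144),.053),'guides',f((264,193),.054),f((379,194),.054))
print('plate',f((229,0),.03),f((244,235),.03),f((416,0),.03),f((397,235),.03),'bis tip',f((321,196),.06))
E
```

```text
hinge [ 0.4071 -0.0979  0.067 ] roller [ 0.4448 -0.0999  0.053 ] guides [ 0.3942 -0.1283  0.054 ] [ 0.4644 -0.1303  0.054 ]
plate [ 0.3776 -0.0178  0.03  ] [ 0.3722 -0.1658  0.03  ] [ 0.4866 -0.0201  0.03  ] [ 0.4836 -0.168   0.03  ] bis tip [ 0.429  -0.1292  0.06  ]
```

>>> move_arm([
  [0, 3, -12, -0.005, 1],
  [0, 0, -10, 0, 1],
  [0, 0, -6, 0, 1],
  [0, 0, -2, 0, 1],
  [0, 0, -1, 0, 1],
  [0, 0, 0, 0, 1],
])

```text
time: 4.9
tool_pos: [0.4279, -0.1569, 0.0348]
tool_rot: [3.141, 0.0, 1.545]
contact_force: [0.4, -0.6, -0.5]
opening: 0.0304
grip_force: 8.0
```

>>> move_arm([
  [0, 0, -1, 0, 1],
  [0, 0, 0, 0, 1],
  [0, 0, 0, 0, 0.2],
  [0, 0, 0, 0, 0],
  [0, 0, 0, 0, -0.2],
  [0, 0, 0, 0, -0.2],
  [0, 0, 0, 0, -0.2],
  [0, 0, 20, 0, -0.2],
  [0, 0, 30, 0, -0.2],
  [0, 0, 30, 0, -0.2],
  [0, 0, 0, 0, 0.2],
])

```text
time: 6.0
tool_pos: [0.4299, -0.1578, 0.1171]
tool_rot: [3.135, 0.003, 1.545]
contact_force: [0.9, -0.1, -0.4]
opening: 0.051
grip_force: 0.0
```

>>> move_arm([
  [0, -6, 0, -0.143, 1],
  [0, -6, 0, -0.143, 1],
  [0, -6, 0, -0.143, 1],
  [0, -6, 0, -0.143, 1],
  [0, -6, 0, -0.143, 1],
  [0, -6, 0, -0.143, 1],
  [0, -6, 0, -0.143, 1],
  [0, -6, 0, -0.143, 1],
  [0, -6, 0, -0.143, 1],
  [-1, -6, 0, -0.143, 1],
  [0, -6, 0, -0.141, 1],
  [0, 0, 0, 0, 1],
])

```text
time: 7.2
tool_pos: [0.4266, -0.2231, 0.1131]
tool_rot: [-3.141, 0.001, -0.028]
contact_force: [-0.6, 0.2, -0.1]
opening: 0.0005
grip_force: 0.0
```

```bash
python3 - <<'E'
from h import *
T,s=wT(); img=snap('wrist','w3.png'); np.save('T3.npy',T); print(s['tool_pos'],s['tool_rot'],s['contact_force'],s['opening'])
E
```

```text
[ 0.42656343 -0.22309308  0.11307841] [-3.14137243e+00  6.57175404e-04 -2.80922954e-02] [-0.64427649  0.20825512 -0.06822245] 0.0004808182629342005
```

View pics/w3.png

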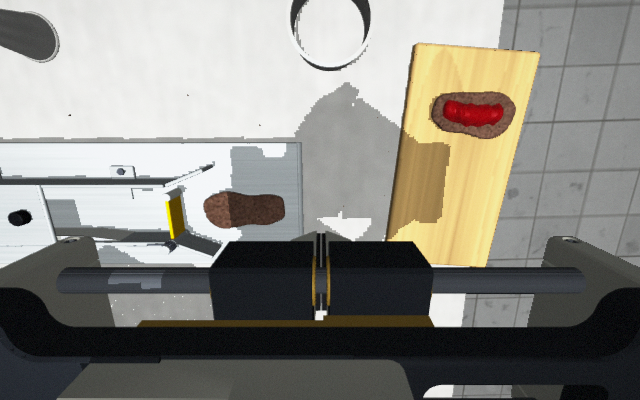

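Biscuit lies on the infeed: nose at (204,209), tail at (286,209), plate edge at column 301, flap shut at (175,217). Next is its position relative to the tool.

```bash
python3 - <<'E'
from h import *
np.set_printoptions(precision=4,suppress=True)
T=np.load('T3.npy')
for p in [(204,209),(286,209),(301,209),(301,143)]: print(atz('wrist',p,.038 if p[0]<300 else .03,T))
E
```

```text
[ 0.4299 -0.1233  0.038 ]
[ 0.4279 -0.1933  0.038 ]
[ 0.425  -0.2054  0.03  ]
[ 0.4823 -0.2081  0.03  ]
```

>>> move_arm([
  [0, 0, -25, 0, 1],
  [0, 0, -25, 0, 1],
  [0, 0, -15, 0, 1],
  [0, 0, -8, 0, 1],
  [0, 0, -5, 0, 1],
  [0, 0, 0, 0, 1],
  [0, 0, 0, 0, 1],
])

```text
time: 7.95
tool_pos: [0.4272, -0.2229, 0.0363]
tool_rot: [3.141, -0.001, -0.025]
contact_force: [0.1, -0.2, 0.0]
opening: 0.0008
grip_force: 0.0
```

>>> move_arm([
  [0, 0, -2, 0, 1],
  [0.1, 3, 0, 0, 1],
  [0.1, 3, 0, 0, 1],
  [0.1, 3, 0, 0, 1],
  [0.1, 3, 0, 0, 1],
  [0.1, 3, 0, 0, 1],
  [0.1, 3, 0, 0, 1],
  [0.1, 3, 0, 0, 1],
  [0.1, 3, 0, 0, 1],
  [0.1, 3, 0, 0, 1],
])

```text
time: 8.95
tool_pos: [0.4278, -0.1955, 0.0338]
tool_rot: [3.141, -0.0, -0.026]
contact_force: [0.5, -0.4, -0.2]
opening: 0.0008
grip_force: 0.1
```

>>> move_arm([
  [0.1, 3, 0, 0, 1],
  [0.1, 3, 0, 0, 1],
  [0.1, 3, 0, 0, 1],
  [0.1, 3, 0, 0, 1],
  [0.1, 3, 0, 0, 1],
  [0.1, 3, 0, 0, 1],
  [0, 0, 0, 0, 1],
])

```text
time: 9.65
tool_pos: [0.4283, -0.1774, 0.0338]
tool_rot: [3.141, 0.0, -0.026]
contact_force: [0.6, -0.8, 1.4]
opening: 0.0005
grip_force: 0.2
```

```bash
python3 - <<'E'
from h import *
T,s=wT(); img=snap('wrist','w4.png'); np.save('T4.npy',T); print(s['tool_pos'],s['tool_rot'],s['contact_force'],s['opening'])
E
```

```text
[ 0.4282952  -0.17740665  0.03375964] [ 3.14149929e+00  6.89290330e-05 -2.57899999e-02] [ 0.6149379  -0.82195421  1.37187658] 0.000500149344647888
```

View pics/w4.png

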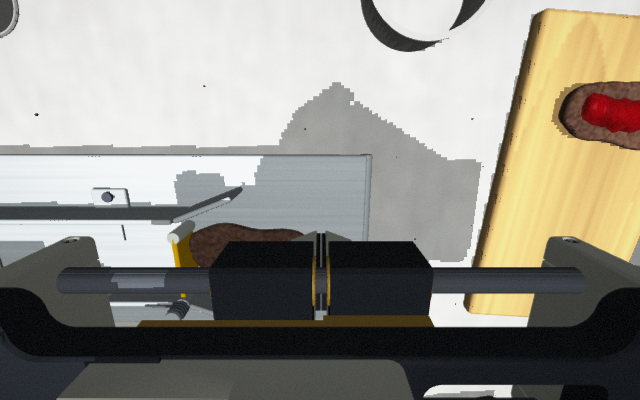

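The picture shows the biscuit straight between the guides, its nose (190,245) just at the flap. Force is still low, so I'll keep pushing.

>>> move_arm([
  [0.1, 3, 0, 0, 1],
  [0.1, 3, 0, 0, 1],
  [0.1, 3, 0, 0, 1],
  [0.1, 3, 0, 0, 1],
  [0, 3, 0, 0, 1],
  [0.1, 3, 0, 0, 1],
])

```text
time: 10.3
tool_pos: [0.4291, -0.1598, 0.0338]
tool_rot: [3.141, -0.001, -0.026]
contact_force: [0.4, -3.8, -0.3]
opening: 0.0001
grip_force: 1.2
```

>>> move_arm([
  [0.1, 3, 0, 0, 1],
  [0.1, 3, 0, 0, 1],
  [0.1, 3, 0, 0, 1],
  [0.1, 3, 0, 0, 1],
  [0, 3, 0, 0, 1],
  [0.1, 3, 0, 0, 1],
])

```text
time: 10.9
tool_pos: [0.4294, -0.1415, 0.0338]
tool_rot: [3.141, -0.0, -0.026]
contact_force: [-0.1, -3.3, 2.9]
opening: 0.0009
grip_force: 2.2
```

>>> move_arm([
  [0.1, 3, 0, 0, 1],
  [0.1, 3, 0, 0, 1],
  [0.1, 3, 0, 0, 1],
  [0.1, 3, 0, 0, 1],
  [0, 3, 0, 0, 1],
  [0.1, 3, 0, 0, 1],
])

```text
time: 11.5
tool_pos: [0.4297, -0.1234, 0.0337]
tool_rot: [3.142, 0.0, -0.026]
contact_force: [0.1, -4.2, 2.4]
opening: 0.0003
grip_force: 2.5
```

>>> move_arm([
  [0.1, 3, 0, 0, 1],
  [0.1, 3, 0, 0, 1],
  [0.1, 3, 0, 0, 1],
  [0.1, 3, 0, 0, 1],
  [0, 3, 0, 0, 1],
  [0.1, 3, 0, 0, 1],
  [0.1, 3, 0, 0, 1],
  [0.1, 3, 0, 0, 1],
])

```text
time: 12.3
tool_pos: [0.4306, -0.0994, 0.0338]
tool_rot: [3.142, -0.0, -0.026]
contact_force: [1.2, -3.5, 3.1]
opening: 0.0006
grip_force: 2.3
```

```bash
python3 - <<'E'
from h import *
T,s=wT(); img=snap('scene','s5.png'); w=snap('wrist','w5.png')
a=cv2.resize(img[150:270,250:410],None,fx=4,fy=4,interpolation=cv2.INTER_CUBIC)[:,:,::-1]
b=cv2.imread('pics/w5.png')[120:240,0:400]
b=cv2.resize(b,(640,192)); cv2.imwrite('pics/m5.png',np.vstack([a[:400],b])); print(s['tool_pos'],s['contact_force'])
E
```

```text
[ 0.43056425 -0.099444    0.03376458] [ 1.17134554 -3.54182666  3.1266732 ]
```

View pics/m5.png

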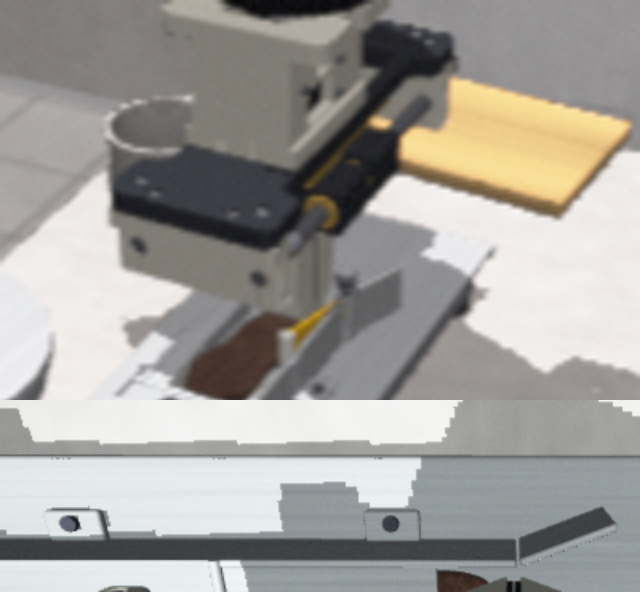

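The flap is open, held by the biscuit, which lies flat in the channel with the fingers on the middle line behind it. I'll continue, then slow down.

>>> move_arm([
  [0.1, 3, 0, 0, 1],
  [0.1, 3, 0, 0, 1],
  [0.1, 3, 0, 0, 1],
  [0.1, 3, 0, 0, 1],
  [0, 3, 0, 0, 1],
])

```text
time: 12.9
tool_pos: [0.4309, -0.0845, 0.0337]
tool_rot: [3.142, -0.0, -0.026]
contact_force: [0.7, -3.0, 2.6]
opening: 0.0005
grip_force: 1.9
```

>>> move_arm([
  [0.1, 3, 0, 0, 1],
  [0.1, 3, 0, 0, 1],
  [0.1, 2, 0, 0, 1],
  [0, 0, 0, 0, 1],
])

```text
time: 13.3
tool_pos: [0.4312, -0.0763, 0.0337]
tool_rot: [-3.141, 0.0, -0.026]
contact_force: [1.0, -0.5, 1.8]
opening: 0.0007
grip_force: 1.7
```

>>> move_arm([
  [0, 1.5, 0, 0, 1],
  [0.1, 1.5, 0, 0, 1],
  [0, 1.5, 0, 0, 1],
  [0.1, 1.5, 0, 0, 1],
  [0, 0, 0, 0, 1],
])

```text
time: 13.8
tool_pos: [0.4314, -0.0705, 0.0337]
tool_rot: [-3.142, 0.0, -0.026]
contact_force: [1.7, -1.8, 1.7]
opening: 0.0006
grip_force: 1.8
```

```bash
python3 - <<'E'
from h import *
T,s=wT(); img=snap('scene','s6.png'); w=snap('wrist','w6.png')
a=cv2.resize(img[190:270,250:410],None,fx=4,fy=4,interpolation=cv2.INTER_CUBIC)[:,:,::-1]
b=cv2.imread('pics/w6.png')[180:245,160:400]
b=cv2.resize(b,None,fx=2.66667,fy=2.66667); cv2.imwrite('pics/m6.png',np.vstack([a,b[:,:640]])); print(s['tool_pos'],s['contact_force'])
E
```

```text
[ 0.43136496 -0.07048455  0.03371254] [ 1.6653173  -1.82532105  1.70142137]
```

View pics/m6.png

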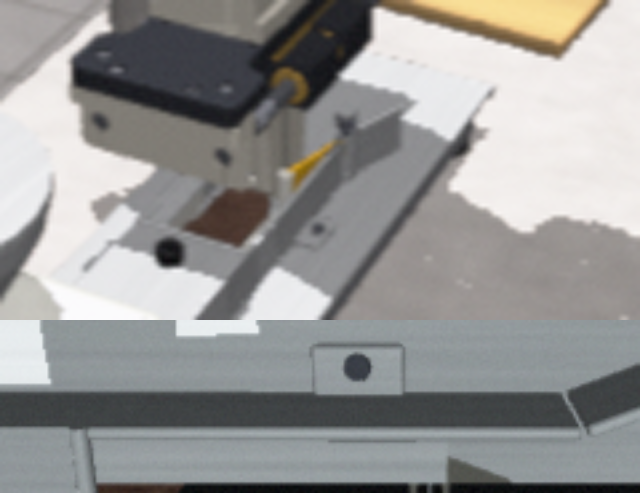

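The biscuit's nose is entering the tunnel and the flap is still open against its tail end and the fingers. From here I use small steps and check the force after each.

>>> move_arm([
  [0, 0.8, 0, 0, 1],
  [0.1, 0.8, 0, 0, 1],
  [0, 0.8, 0, 0, 1],
])

```text
time: 14.2
tool_pos: [0.4315, -0.0683, 0.0337]
tool_rot: [3.141, -0.0, -0.026]
contact_force: [1.4, -2.2, 1.8]
opening: 0.0005
grip_force: 2.0
```

>>> move_arm([
  [0, 0.8, 0, 0, 1],
  [0.1, 0.8, 0, 0, 1],
  [0, 0.8, 0, 0, 1],
])

```text
time: 14.5
tool_pos: [0.4316, -0.0659, 0.0337]
tool_rot: [3.141, 0.0, -0.026]
contact_force: [1.6, -2.3, 1.5]
opening: 0.0005
grip_force: 1.9
```

>>> move_arm([
  [0, 0.8, 0, 0, 1],
  [0.1, 0.8, 0, 0, 1],
  [0, 0.8, 0, 0, 1],
])

```text
time: 14.8
tool_pos: [0.4317, -0.0634, 0.0337]
tool_rot: [3.142, -0.0, -0.026]
contact_force: [0.9, -2.1, 2.6]
opening: 0.0004
grip_force: 2.0
```

>>> move_arm([
  [0, 0.8, 0, 0, 1],
  [0.1, 0.8, 0, 0, 1],
  [0, 0.8, 0, 0, 1],
])

```text
time: 15.1
tool_pos: [0.4318, -0.0612, 0.0337]
tool_rot: [3.141, 0.0, -0.026]
contact_force: [0.8, -3.0, 1.7]
opening: 0.0006
grip_force: 2.0
```

>>> move_arm([
  [0, 0.8, 0, 0, 1],
  [0, 0.8, 0, 0, 1],
  [0, 0.8, 0, 0, 1],
])

```text
time: 15.4
tool_pos: [0.4318, -0.0586, 0.0338]
tool_rot: [3.142, -0.0, -0.026]
contact_force: [0.8, -2.1, 2.2]
opening: 0.0006
grip_force: 1.9
```

>>> move_arm([
  [0, 0.8, 0, 0, 1],
  [0.1, 0.8, 0, 0, 1],
  [0, 0.8, 0, 0, 1],
])

```text
time: 15.7
tool_pos: [0.4319, -0.0562, 0.0337]
tool_rot: [3.142, 0.0, -0.026]
contact_force: [1.5, -2.0, 1.3]
opening: 0.0007
grip_force: 1.9
```

>>> move_arm([
  [0, 0.8, 0, 0, 1],
  [0, 0.8, 0, 0, 1],
  [0, 0.8, 0, 0, 1],
])

```text
time: 16.0
tool_pos: [0.4319, -0.0538, 0.0338]
tool_rot: [3.141, -0.0, -0.026]
contact_force: [1.1, -2.3, 2.2]
opening: 0.0006
grip_force: 1.9
```

>>> move_arm([
  [0, 0.8, 0, 0, 1],
  [0.1, 0.8, 0, 0, 1],
  [0, 0.8, 0, 0, 1],
])

```text
time: 16.3
tool_pos: [0.432, -0.0515, 0.0337]
tool_rot: [3.142, 0.0, -0.026]
contact_force: [1.0, -2.2, 2.6]
opening: 0.0003
grip_force: 1.9
```

>>> move_arm([
  [0, 0.8, 0, 0, 1],
  [0, 0.8, 0, 0, 1],
  [0, 0.8, 0, 0, 1],
])

```text
time: 16.6
tool_pos: [0.432, -0.0491, 0.0338]
tool_rot: [3.141, -0.0, -0.026]
contact_force: [1.4, -2.9, 1.7]
opening: 0.0008
grip_force: 2.3
```

>>> move_arm([
  [0, 0.6, 0, 0, 1],
  [0.1, 0.6, 0, 0, 1],
  [0, 0.6, 0, 0, 1],
])

```text
time: 16.9
tool_pos: [0.4323, -0.0477, 0.0338]
tool_rot: [3.141, -0.0, -0.026]
contact_force: [1.6, -6.4, 1.0]
opening: 0.0006
grip_force: 3.3
```

>>> move_arm([
  [0, 0.4, 0, 0, 1],
  [0, 0, 0, 0, 1],
])

```text
time: 17.1
tool_pos: [0.4323, -0.0474, 0.0338]
tool_rot: [3.141, -0.0, -0.026]
contact_force: [0.2, -5.5, 0.5]
opening: 0.0005
grip_force: 3.3
```

>>> move_arm([
  [0, 0.5, 0, 0, 1],
  [0, 0, 0, 0, 1],
  [0, 0, 0, 0, 1],
])

```text
time: 17.4
tool_pos: [0.4323, -0.0471, 0.0338]
tool_rot: [3.141, -0.0, -0.026]
contact_force: [0.7, -6.6, 1.7]
opening: 0.0008
grip_force: 3.6
```

>>> move_arm([
  [0, 0.7, 0, 0, 1],
  [0, 0, 0, 0, 1],
  [0, 0, 0, 0, 1],
])

```text
time: 17.7
tool_pos: [0.4324, -0.0465, 0.0338]
tool_rot: [3.14, -0.001, -0.026]
contact_force: [1.0, -7.7, 0.9]
opening: 0.0007
grip_force: 4.0
```

>>> move_arm([
  [0, 0.7, 0, 0, 1],
  [0, 0, 0, 0, 1],
  [0, 0, 0, 0, 1],
  [0, 0, 0, 0, 1],
])

```text
time: 18.1
tool_pos: [0.4324, -0.046, 0.0338]
tool_rot: [3.14, -0.001, -0.026]
contact_force: [0.5, -9.7, 0.6]
opening: 0.0005
grip_force: 4.3
```

The reading is about 9.7 N against a sliding baseline of about 2.2 N, so roughly 7.5 N on the row. I'll ease off slightly and lift straight out.

>>> move_arm([
  [0, -1, 0, 0, 1],
  [0, -1.5, 0, 0, 1],
  [0, -1, 1, 0, 1],
  [0, 0, 5, 0, 1],
  [0, 0, 8, 0, 1],
  [0, 0, 12, 0, 1],
  [0, 0, 20, 0, 1],
  [0, 0, 25, 0, 1],
  [0, 0, 25, 0, 1],
  [0, 0, 0, 0, 1],
])

```text
time: 19.1
tool_pos: [0.4333, -0.0485, 0.1328]
tool_rot: [3.14, -0.005, -0.026]
contact_force: [-0.5, -0.1, 0.1]
opening: 0.0007
grip_force: 0.0
```

```bash
python3 - <<'E'
from h import *
T,s=wT(); img=snap('scene','s7.png'); w=snap('wrist','w7.png'); t=snap('top','t7.png')
print(s['tool_pos'],s['contact_force'])
np.set_printoptions(precision=4,suppress=True)
# yellow flap pixels (scene) & dark biscuit pixels in the wrist view
for n,p,Tc in(('scene',img,None),('wrist',w,T)):
    q=p.astype(int); y=np.argwhere((q[:,:,0]>130)&(q[:,:,2]<60)&(q[:,:,1]>100))[:,::-1]
    if n=='scene': y=y[(y[:,1]>180)&(y[:,1]<260)]
    if len(y): print(n,len(y),y.min(0),y.max(0),atz(n,y.min(0),.045,Tc),atz(n,y.max(0),.045,Tc))
q=w.astype(int); b=((q[:,:,0]<130)&(q[:,:,0]>q[:,:,2]+12)&(q[:,:,1]<80)&(q[:,:,0]>30)); b[240:]=0
b=np.argwhere(b)[:,::-1]; print(len(b)); 
if len(b): print(b.min(0),b.max(0),atz('wrist',b.min(0),.041,T),atz('wrist',b.max(0),.041,T))
E
```

```text
[ 0.4333472  -0.04850762  0.13281246] [-0.50037765 -0.05878705  0.10048798]
scene 72 [318 219] [333 230] [ 0.4464 -0.1128  0.045 ] [ 0.4071 -0.0919  0.045 ]
wrist 224 [312 117] [585 303] [ 0.5099 -0.0432  0.045 ] [ 0.3251 -0.309   0.045 ]
2917
[266  52] [639 239] [ 0.5601 -0.0085  0.041 ] [ 0.3914 -0.3482  0.041 ]
```

The flap's pixels match its closed pose in the first picture. One more check, on the biscuit's tail.

```bash
python3 - <<'E'
from h import *
np.set_printoptions(precision=4,suppress=True)
T,s=wT(); w=snap('wrist','w8.png'); q=w.astype(int)
b=((q[:,:,0]<130)&(q[:,:,0]>q[:,:,2]+12)&(q[:,:,1]<80)&(q[:,:,0]>30)).astype('uint8'); b[240:]=0
n,_,st,c=cv2.connectedComponentsWithStats(b)
for i in range(1,n):
    if st[i,4]>20:
        x,y,ww,h,a=st[i]; print(st[i],atz('wrist',(x,y),.041,T),atz('wrist',(x+ww,y+h),.041,T))
E
```

```text
[ 542   50   67  190 1290] [ 0.5524 -0.2225  0.041 ] [ 0.3901 -0.3156  0.041 ]
[616  96  24  36 527] [ 0.5172 -0.2886  0.041 ] [ 0.4881 -0.3162  0.041 ]
[374 191   6  40 145] [ 0.443  -0.0954  0.041 ] [ 0.4047 -0.102   0.041 ]
[270 194  44  23 929] [ 0.4426 -0.0031  0.041 ] [ 0.42   -0.0415  0.041 ]
```

The tail is at feeder x≈57 mm, so the middle is at about 92 mm. The flap lies straight across the channel at y≈-0.098. The robot touches nothing, so I'm handing in.

```bash
python3 -c "
from cell import workorder
print(workorder.hand_in())"
```

```text
the job is handed in; nothing more can be done
None
```

I handed the job in after about 19 s of the 58 s allowed: the biscuit is past the flap, pushed onto the row with about 7.5 N (estimated from the wrist force), the flap is shut behind it, and the jam biscuit, cutter and nozzle were never touched; hand-in gave no pass/fail verdict.

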